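# Hold the recessed reset of a bench supply down with a screwdriver

## Task

Take the green-handled screwdriver out of the wooden tool block and put its blade, upright, down through the red-collared hole on top of the blue bench supply to press the recessed reset button inside. Press it fully down without using heavy force, and finish while still gripping the screwdriver and holding the button down. Leave the blue-collared test button, the red screwdriver, the vial and the solder spool alone.

Things in the scene. Friction and masses are not known exactly. Their poses are not given: they have to be found in the camera images.
- supply: bench power supply, fixed, a blue box with grey top plate, 110 x 150 x 72 mm (x, y, z); origin at the centre of its underside, z up; its black front panel with terminals and display faces -x. Two round holes of 16 mm with 3 mm high collars go down from its top, at x = +12 mm: red-collared (reset) at y = +36 mm, blue-collared (test) at y = -36 mm
- reset_mouth (a point): centre of the mouth of the red-collared hole, at the collar's upper face, 75 mm above the work surface; the hole is 16 mm across (collar 17 mm inside, 28 mm outside, 3 mm high) and goes straight down; the top of the reset button lies 22 mm below this point
- reset_button_top (a point): centre of the top of the red reset button (14 mm across) inside the hole; it moves down as it is pressed
- reset_button (a joint): travel of the spring-loaded reset button: 0 up, 0.005 m fully down; about 1.5 N to start it, 5 N fully down; springs back when let go
- test_button (a joint): travel of the white test button in the blue-collared hole, same make: 0 up, 0.005 fully down; must not be pressed
- tool_block: wooden tool block, fixed, 62 x 127 x 85 mm high (upper part 50 x 115); origin at the centre of its underside; any yaw. Two 9 mm holes go down from its top, 70 mm apart, at y = +35 mm (green screwdriver) and y = -35 mm (red screwdriver)
- green_driver_grip (a point): the green screwdriver, 146 mm long: this point is on its axis in the round handle (19 mm thick), 25 mm below the handle's free end and 121 mm from the blade's tip. It stands blade down in the block, nearly upright, with a little play; the handle (86 mm long) rests on the block's top, so the free end stands 171 mm above the work surface; it weighs 40 to 85 g. The body's y axis points from blade to handle
- green_driver_tip (a point): tip of the green screwdriver's blade (the shank is 60 mm long, 6 mm thick, on the handle's axis)
- green_driver: the whole green screwdriver; origin on the surface of its handle, 73 mm from either end; its y axis points from the blade to the handle
- red_driver_grip (a point): the red-handled screwdriver (22 mm thick, 161 mm long), standing blade down in the block's other hole; this point is on its axis, 25 mm below the handle's free end; leave it alone
- ipa_vial: white vial with a red cap, 38 mm across, 65 mm high, standing behind the work; origin at the centre of its underside; leave it alone
- solder_spool: black-flanged spool of solder, 56 mm across, 44 mm high, standing behind the work; origin at the centre of its underside; leave it alone
There are look-alikes about, which are no part of the job. Of the things that look like the green_driver, the largest one is meant.

How it is judged:
By the outcome, as a careful person would: the job done as asked, in the order asked, and still so for the second after the job is handed in, while the arm keeps its last pose, push and grip.
It also fails if it takes over 42 s, if anything falls off the work surface, if the arm or the gripper's body presses on something with over 40 N, if the wrist force passes 120 N, or if a joint passes its speed limit or range.

## Robot

A 7-joint arm with a two-finger parallel gripper is mounted at the origin on a cart in front of the work surface, level with it; the furniture and walls round the work are solid. World frame = base frame: x ahead of the robot, y to its left, z up, the work surface at z = 0. Lengths are in m, angles in degrees, forces in N, time in s.
With the tool pointing down it reaches from about 0.4 to 0.75 m from the base axis. Payload 19.5 kg.
Tool frame: the origin (TCP) lies at the very end of the fingers, on their centre line; the grasp point (between the pads) lies 19 mm behind it (ctrl.grip_point_offset is the distance from the TCP to the grasp point, in m); x points along the fingers, y is the direction in which the jaws open and shut, and the axes are right-handed (so a half turn about x gives the same grasp; the last joint's range is limited). The gripper opens to 85 mm and grips with 20 to 120 N. Pads are 22 mm wide; open, the fingers measure 114 mm over their backs; the gripper's body (76 mm by 85 mm) begins 54 mm behind the grasp point. The pads swing forward as they close: fully open they stand 13 mm farther back than shut.
Start: joints at [65.334, 40.479, -1.581, 85.061, 1.261, 54.483, -4.326], TCP at [0.218, -0.532, 0.231] pointing down, gripper open.
Joint ranges: [-155.06, 155.06], [-18.47, 123.98], [-90, 86.84], [0, 140.48], [-83.41, 263.41], [0, 116], [-161.91, 161.91]. Speed limits (degrees/s): [108.29, 108.29, 147.25, 147.25, 172.46, 172.46, 172.46].

## Interface

Orientations are given as a 3x3 rotation matrix whose columns are the frame's x, y, z axes.
In Python, from bench import ctrl, cams, models gives the robot as it stands.
- The arm moves only by the tool drive_tool, never from a script. Its argument "plan" is text: rows parted by semicolons, each of 7 numbers parted by spaces: the shift along the tool's x, y, z in m, then the turn, a rotation vector about the tool's x, y, z in degrees, then the closure in counts, from 0 (fully open) to 255 (shut). In form: x y z wx wy wz jaw; .... A call has 1 to 12 rows; each row is the pose to reach, as a shift and turn from the pose commanded when the call began, along the tool's axes at that moment; what a row does not reach only later rows make up. A row lasts 1/8 s, in which the tool goes at most 62.5 mm and 10.7 degrees, less where a joint would pass 70% of its speed; a pose out of reach is approached as far as the arm can. A call with a gripper value outside its range is refused whole. The fingers move at their own pace and stop on an object; "newtons" is the grip in N (left out, the last holds). Time passes only in rows, so rows that repeat a pose let the fingers close. It gives the time, the measured TCP pose, the force and the opening at its end, in the units of the state.
- ctrl.get_state(): the state, without advancing time (a new reading comes with each control period).
- cams.get_image(name): name is "side" or "top"; returns the picture (480x640x3 uint8, red, green, blue); there is no depth.
- cams.camera_params(name): a dict with "fx", "fy", "cx", "cy" (pixels), "rvec" (rotation vector, rad) and "tvec" (3), from world to camera coordinates, as OpenCV has them. Camera axes: x right, y down, z forward; pixel columns grow to the right and rows downward; lengths in m; the calibration is good to about 2 mm. A picture is of the moment at which its call begins. camera_params takes no time and is no camera call.
- ctrl.job_done(): hands the job in, once; it reports no verdict.
Trained networks look in the newest picture that a camera, given by its name, has taken for a name from the list of things; names that differ only in an ending like _2 or _b are one class to them, and where a whole thing is asked for, a point or a joint stands for the part that bears it (a point fixed in the world has none). Each returns a list of dicts, best first, with "confidence" (0 to 1); they miss things now and then, are a little off and sometimes report something else, mostly with a low value. They report only what shows in the picture. A call takes as long as a camera call. They do not tell look-alikes from the thing itself.
- models.outline_of(camera, label): "region" (480x640 bool, what is visible of it) and "pixel" ([column, row] in pixels, amid what is visible of it).
The state is a dict: "clock": time; "joint_pos": joint angles; "qd": joint speeds; "joint_torque": joint torques, N m; "tcp_pos": TCP position; "ee_rot": TCP orientation; "ft_force": force on the tool from outside, world axes, zero at the start; "ft_torque": the same for the moment, N m; "opening": opening from 0.0 (shut) to 1.0 (fully open).
Only numpy, scipy, OpenCV 4.12 (cv2) and the standard library are available. Lean on these libraries where they do the work, as an engineer would, in place of code of your own. Each camera call takes 0.05 s, during which the arm holds its last target. There are 200 camera calls.

## Working session

There is one attempt and no reset: what is moved stays moved. The work goes in short steps, Python scripts to look and compute and a tool call to move; the robot and the scene stay as the last step left them, time stands still between calls to the robot, and variables do not carry over. Pictures are saved under pics/ and viewed, about 8 in all and at most 12, crops included, and the job is handed in when it is done.

Besides the shell and the picture viewer there is one more tool, called after "Call:" as name(argument=value, ...) on one line, values as JSON. drive_tool: Moves the arm, as the interface text tells. Its arguments: {"type":"object","properties":{"plan":{"type":"string"},"newtons":{"type":"number"}},"required":["plan"]}

```bash
mkdir -p pics; ls
python3 - <<'E'
from bench import ctrl,cams,models
import cv2,numpy as np
s=ctrl.get_state();print(s['clock'],s['tcp_pos'],s['ee_rot'],s['opening'],s['ft_force'],ctrl.grip_point_offset)
for n in('side','top'):
    im=cams.get_image(n);cv2.imwrite(f'pics/{n}0.png',im[:,:,::-1]);p=cams.camera_params(n);print(n,p)
    R=cv2.Rodrigues(np.array(p['rvec'],float))[0];print('C',-R.T@np.array(p['tvec']).ravel())
E
```

```text
pics
0.0 [ 0.21788705 -0.53182967  0.23082426] [[-4.43872111e-04  3.79118830e-01 -9.25347889e-01]
 [ 1.01951425e-03 -9.25347328e-01 -3.79119089e-01]
 [-9.99999382e-01 -1.11168575e-03  2.42188215e-05]] 0.9949999673962289 [ 0.08691632  0.04219085 -0.25594497] 0.0187
side {'fx': 436.06804364591005, 'fy': 436.06804364591005, 'cx': 312.9586325426698, 'cy': 237.6251751555487, 'rvec': array([ 0.2301362 , -2.7769158 ,  1.29997599]), 'tvec': array([0.52722695, 0.22331786, 0.77680942])}
C [0.44804223 0.53369267 0.66760938]
top {'fx': 454.4095167635506, 'fy': 454.4095167635506, 'cx': 317.170189520117, 'cy': 238.29311823237086, 'rvec': array([ 2.14075954, -2.08777346,  0.18808846]), 'tvec': array([-0.11957111,  0.54337731,  0.93686735])}
C [ 0.35819614 -0.12224096  1.0217775 ]
```

View pics/side0.png

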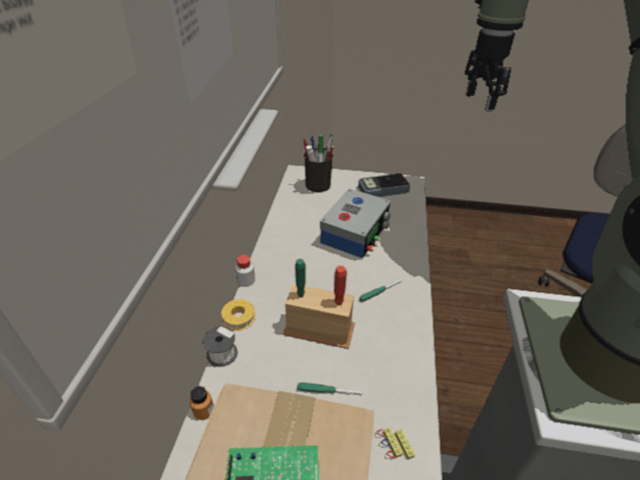

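View pics/top0.png

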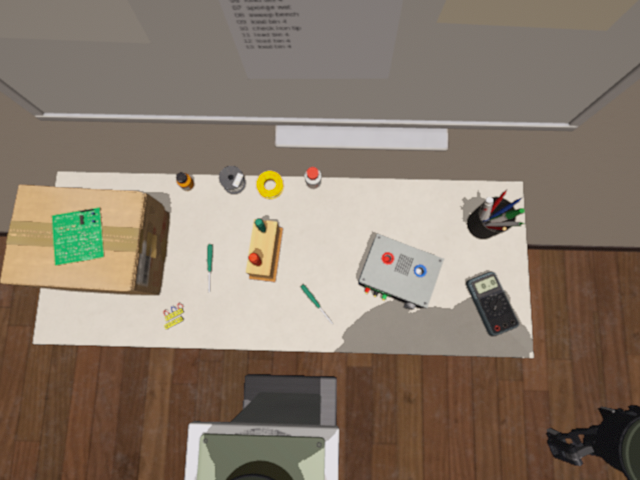

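The side view shows the green driver standing in the block, handle from about (300,260) to (300,297), with the red driver at (340,285) and the red collar at (344,216). In the top view the green handle's end is at (260,225), the red collar at (388,258) and the blue collar at (420,271). Next I'll take precise measurements.

```bash
cat > h.py <<'E'
import cv2,numpy as np
from bench import ctrl,cams,models
def cam(n):
    p=cams.camera_params(n);return np.array([[p['fx'],0,p['cx']],[0,p['fy'],p['cy']],[0,0,1]]),np.array(p['rvec'],float),np.array(p['tvec'],float).ravel()
def onz(n,px,z):
    K,r,t=cam(n);R=cv2.Rodrigues(r)[0];C=-R.T@t;d=R.T@np.linalg.inv(K)@np.array([px[0],px[1],1.]);return C+d*(z-C[2])/d[2]
def proj(n,P):
    K,r,t=cam(n);return cv2.projectPoints(np.array(P,float).reshape(-1,1,3),r,t,K,None)[0].reshape(-1,2)
def tri(a,b):
    M=[]
    for n in('side','top'):
        K,r,t=cam(n);M.append(K@np.c_[cv2.Rodrigues(r)[0],t])
    X=cv2.triangulatePoints(M[0],M[1],np.array(a,float).reshape(2,1),np.array(b,float).reshape(2,1)).ravel();return X[:3]/X[3]
E
python3 - <<'E'
from h import *
c=[]
for n in('side','top'):
    im=cams.get_image(n)
    crop=im[240:350,270:380] if n=='side' else im[200:310,230:340]
    c.append(cv2.resize(crop,None,fx=3.6,fy=3.6,interpolation=cv2.INTER_CUBIC))
    for l in('reset_mouth','reset_button_top','green_driver','green_driver_grip','red_driver_grip','supply','tool_block','ipa_vial','solder_spool'):
        try:
            for o in models.outline_of(n,l)[:4]:
                ys,xs=np.nonzero(o['region']);print(n,l,round(o['confidence'],2),np.round(o['pixel'],1),len(xs),xs.min(),xs.max(),ys.min(),ys.max())
        except Exception as e: print(n,l,e)
    h=im.astype(int);R,G,B=h[...,0],h[...,1],h[...,2]
    for nm,m in(('red',(R>G+70)&(R>B+70)),('blue',(B>R+50)&(B>G+30)),('green',(G>R+25)&(G>B-5+10))):
        k,_,st,ce=cv2.connectedComponentsWithStats(m.astype(np.uint8))
        for i in range(1,k):
            if st[i,4]>25: print(n,nm,st[i],np.round(ce[i],1))
cv2.imwrite('pics/c1.png',np.hstack(c)[:,:,::-1])
E
```

```text
side reset_mouth 0.67 [356.  221.8] 3450 319 389 189 257
side reset_mouth 0.38 [298.1 276. ] 383 293 304 258 297
side green_driver 0.78 [297.5 274.9] 361 294 304 259 297
side green_driver 0.57 [374.1 297.5] 201 359 400 279 300
side green_driver_grip 0.95 [321.4 387.2] 386 297 354 382 393
side green_driver_grip 0.79 [299.9 276.7] 301 295 304 259 296
side green_driver_grip 0.67 [371.4 294.8] 194 359 399 280 300
side red_driver_grip 0.9 [338.  283.1] 432 333 346 265 304
side red_driver_grip 0.44 [297.2 273.7] 344 294 304 259 296
side supply 0.76 [355.7 222.8] 3379 319 389 189 257
side supply 0.69 [303.9 273.9] 354 294 305 259 296
side supply 0.28 [220.  345.5] 1088 203 236 326 366
side tool_block 0.75 [318.2 317.8] 3283 283 353 285 348
side ipa_vial 0.74 [245.1 274.7] 494 235 254 256 286
side solder_spool 0.97 [218.9 345.6] 1062 202 236 327 366
side red [339 213  11   7  48] [344.2 216. ]
side red [237 255  13  10  97] [242.9 259.3]
side red [336 266  10  11  83] [340.8 271.1]
side blue [353 197  10   7  43] [357.6 200. ]
side green [318 135   5  18  56] [320.3 144.1]
side green [368 22
[... 692 characters left out ...]
block 0.63 [264.8 249.2] 1558 246 283 220 281
top ipa_vial 0.79 [312.6 179.7] 330 304 321 167 189
top solder_spool 0.64 [232.1 179.2] 616 219 246 166 195
top red [307 167  11  12 113] [312.1 172.5]
top red [491 192  15  20  65] [497.6 201.3]
top red [248 253  13  12 103] [254.1 258.5]
top red [381 252  13  13 115] [387.3 258.1]
top blue [493 200  26  17  63] [505.2 208.6]
top blue [414 264  13  13  86] [420.3 270.3]
top green [  52  207   52   58 2422] [ 77.  236.3]
top green [506 208  19  11 103] [514.1 213. ]
top green [255 219  10  12  79] [259.8 224.2]
top green [207 244   5  28 117] [209.1 256.5]
top green [301 285  19  23 117] [309.7 295.4]
top green [381 292  10   7  35] [384.4 295.1]
```

View pics/c1.png

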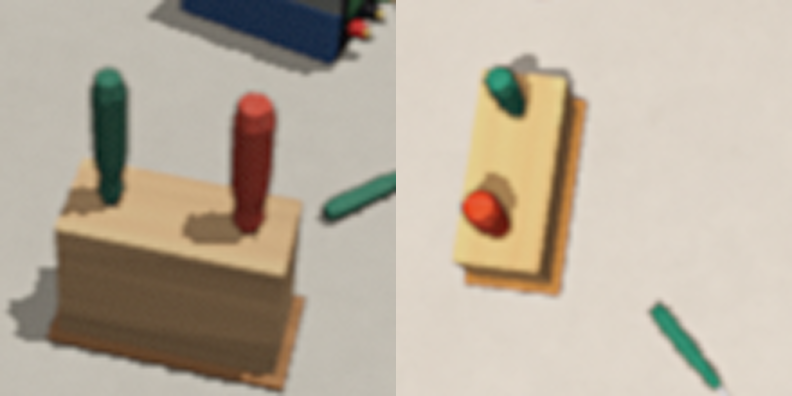

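Run:
```python
from h import *
np.set_printoptions(precision=4,suppress=True)
for nm,a,b,z in(('red',(344.2,216),(387.3,258.1),.075),('blue',(357.6,200),(420.3,270.3),.075),('gtop',(300.3,261.4),(258.7,221.7),.171),('gbase',(300.9,294.5),(263.2,230),.087),('rtop',(340.8,268.5),(253.5,257.5),.18)):
    print(nm,onz('side',a,z),onz('top',b,z),tri(a,b))
def grabcut():
    pass
# block corners on top face (crop coords)
for c in((487,72),(570,74),(540,272),(455,262)):
    print('blk',onz('top',((c[0]-396)/3.6+230,c[1]/3.6+200),.085))
for c in((90,160),(300,205),(284,275),(57,232)):
    print('blkside',onz('side',(c[0]/3.6+270,c[1]/3.6+240),.085))
```

```text
red [ 0.5052 -0.2542  0.075 ] [ 0.5028 -0.2547  0.075 ] [ 0.5041 -0.2549  0.0742]
blue [ 0.4808 -0.322   0.075 ] [ 0.4787 -0.3234  0.075 ] [ 0.4799 -0.3238  0.0736]
gtop [0.5545 0.0109 0.171 ] [0.5529 0.0054 0.171 ] [0.5547 0.0061 0.1663]
gbase [0.5553 0.0079 0.087 ] [0.5544 0.0076 0.087 ] [0.5549 0.0077 0.0866]
rtop [0.4852 0.026  0.18  ] [0.4818 0.0103 0.18  ] [0.4849 0.0124 0.1667]
blk [0.5761 0.0257 0.085 ]
blk [ 0.576  -0.0232  0.085 ]
blk [ 0.4588 -0.0109  0.085 ]
blk [0.4634 0.0383 0.085 ]
blkside [ 0.571  -0.0167  0.085 ]
blkside [ 0.4619 -0.0037  0.085 ]
blkside [0.4652 0.0423 0.085 ]
blkside [0.5775 0.0338 0.085 ]
```

Call:
drive_tool(plan="0 -0.371 -0.516 0 0 0 0;0 -0.371 -0.516 0 0 0 0;0 -0.371 -0.516 0 0 0 0;0 -0.371 -0.516 0 0 0 0;0 -0.371 -0.516 0 0 0 0;0 -0.371 -0.516 0 0 0 0;0 -0.371 -0.516 0 0 0 0;0 -0.371 -0.516 0 0 0 0;0 -0.371 -0.516 0 0 0 0;0 -0.371 -0.516 0 0 0 0;0 -0.371 -0.516 0 0 0 0;0 -0.371 -0.516 0 0 0 0", newtons=40)

```text
clock: 2.6
tcp_pos: [0.5547, 0.0068, 0.2311]
ee_rot: [[-0.0, 0.38, -0.925], [-0.0, -0.925, -0.38], [-1.0, 0.0, 0.0]]
ft_force: [0.3, -0.2, -0.5]
opening: 1.004
```

Call:
drive_tool(plan="0.03 0 0 0 0 0 0;0.06 0 0 0 0 0 0;0.09 0 0 0 0 0 0;0.104 0 0 0 0 0 0;0.104 0 0 0 0 0 0")

```text
clock: 3.22
tcp_pos: [0.5545, 0.006, 0.1273]
ee_rot: [[-0.001, 0.378, -0.926], [-0.0, -0.926, -0.378], [-1.0, -0.0, 0.001]]
ft_force: [-0.0, 0.2, 1.4]
opening: 1.0
```

Run:
```python
from h import *
print(ctrl.get_state()['tcp_pos'],ctrl.get_state()['ft_force'])
c=[]
for n in('side','top'):
    im=cams.get_image(n)
    crop=im[210:320,240:350] if n=='side' else im[180:290,205:315]
    c.append(cv2.resize(crop,None,fx=3.6,fy=3.6,interpolation=cv2.INTER_CUBIC))
cv2.imwrite('pics/c2.png',np.hstack(c)[:,:,::-1])
```

```text
[0.55453683 0.00598909 0.12729548] [-1.05577497e-04  2.05761496e-01  1.39886803e+00]
```

View pics/c2.png

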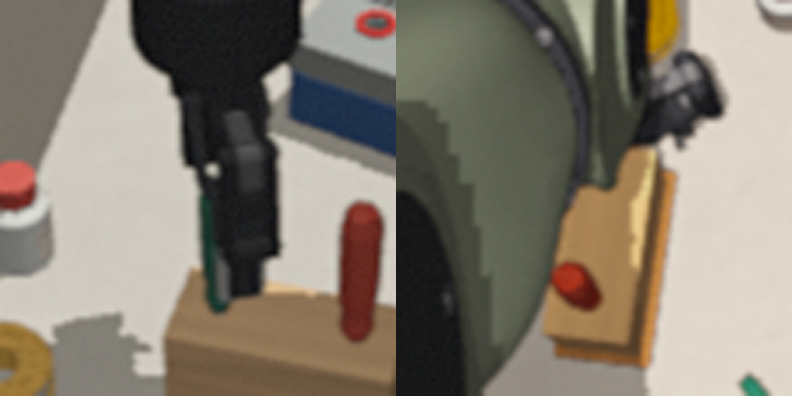

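The handle stands between the open jaws: green at (210,250) in the crop, behind the near finger at (245,240). Nothing touches it. I'll close the jaws.

Call:
drive_tool(plan="0 0 0 0 0 0 255;0 0 0 0 0 0 255;0 0 0 0 0 0 255;0 0 0 0 0 0 255;0 0 0 0 0 0 255;0 0 0 0 0 0 255;0 0 0 0 0 0 255;0 0 0 0 0 0 255", newtons=60)

```text
clock: 4.32
tcp_pos: [0.5549, 0.0069, 0.1274]
ee_rot: [[0.0, 0.379, -0.925], [0.0, -0.925, -0.379], [-1.0, -0.0, -0.0]]
ft_force: [0.3, 0.2, 3.2]
opening: 0.205
```

Call:
drive_tool(plan="-0.01 0 0 0 0 0 255;-0.025 0 0 0 0 0 255;-0.045 0 0 0 0 0 255;-0.065 0 0 0 0 0 255;-0.09 0 0 0 0 0 255;-0.11 0 0 0 0 0 255;-0.12 0 0 0 0 0 255;-0.12 0 0 0 0 0 255")

```text
clock: 5.32
tcp_pos: [0.5549, 0.0068, 0.2478]
ee_rot: [[0.001, 0.379, -0.925], [0.0, -0.925, -0.379], [-1.0, 0.0, -0.001]]
ft_force: [0.3, 0.3, -1.7]
opening: 0.202
```

Run:
```python
from h import *
s=ctrl.get_state();print(s['tcp_pos'],s['ft_force'],s['opening'])
im=cams.get_image('side');p=proj('side',[[.5549,.0069,.266],[.5549,.0069,.145]]);print(p)
c=im[190:310,240:360];cv2.imwrite('pics/c3.png',cv2.resize(c,None,fx=5,fy=5,interpolation=cv2.INTER_CUBIC)[:,:,::-1])
```

```text
[0.5549112  0.00684895 0.24784228] [ 0.25742867  0.31716945 -1.70965982] 0.20214156268002664
[[299.55991596 214.29531565]
 [300.74472829 270.93336149]]
```

View pics/c3.png

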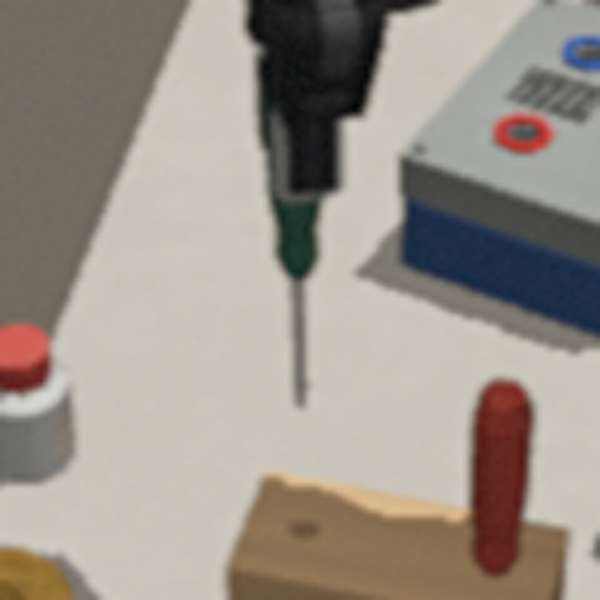

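The driver is held upright, with its tip at about (300,271), matching the prediction of (300.7,270.9). I'll move over the red collar.

Call:
drive_tool(plan="0 0.022 0.015 0 0 0 255;0 0.06 0.04 0 0 0 255;0 0.1 0.066 0 0 0 255;0 0.14 0.092 0 0 0 255;0 0.175 0.115 0 0 0 255;0 0.205 0.135 0 0 0 255;0 0.222 0.146 0 0 0 255;0 0.2226 0.1462 0 0 0 255;0.03 0.2226 0.1462 0 0 0 255;0.05 0.2226 0.1462 0 0 0 255;0.055 0.2226 0.1462 0 0 0 255;0.055 0.2226 0.1462 0 0 0 255")

```text
clock: 6.88
tcp_pos: [0.5043, -0.2539, 0.1925]
ee_rot: [[0.0, 0.38, -0.925], [0.0, -0.925, -0.38], [-1.0, -0.0, -0.0]]
ft_force: [0.0, -0.2, -0.6]
opening: 0.209
```

Run:
```python
from h import *
s=ctrl.get_state();t=s['tcp_pos'];print(t,s['ft_force'],s['opening'])
tip=t-[0,0,.1023];print(proj('side',[tip,tip+[0,0,.06],[.504,-.2547,.075]]),proj('top',[tip,[.504,-.2547,.075]]))
c=[]
for n,u,v in(('side',310,170),('top',350,220)):
    c.append(cv2.resize(cams.get_image(n)[v:v+80,u:u+70],None,fx=5.5,fy=5.5,interpolation=cv2.INTER_CUBIC))
cv2.imwrite('pics/c4.png',np.hstack(c)[:,:,::-1])
```

```text
[ 0.50429905 -0.25386905  0.19254804] [ 0.00443516 -0.22361392 -0.64684508] 0.20936555552064548
[[344.9405296  210.65972661]
 [346.33635392 188.07101521]
 [344.77499784 215.91337887]] [[387.91152815 256.28619912]
 [387.28467331 257.53718932]]
```

View pics/c4.png

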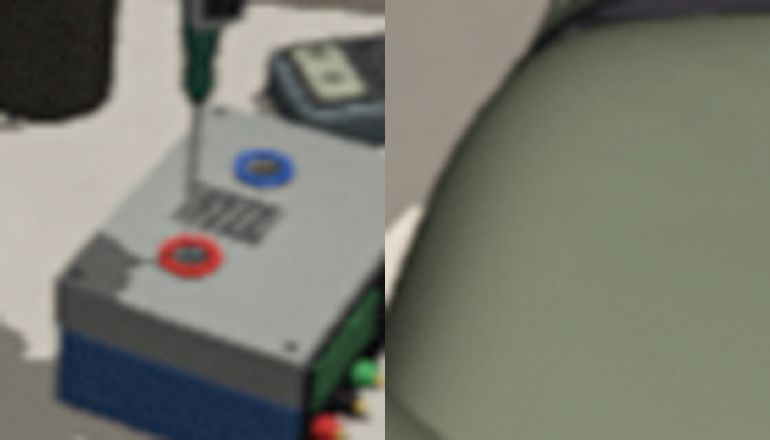

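The shank's visible end at (345,205) is about 5 px above the predicted (345,210.7), and it may be blending into the grille. I'll check by differencing against the first picture.

Run:
```python
from h import *
a=cv2.imread('pics/side0.png')[:,:,::-1].astype(int);b=cams.get_image('side').astype(int)
d=(b-a).sum(2)
print('cols',list(range(338,353)))
for r in range(184,220): print(r,d[r,338:353])
```

```text
cols [338, 339, 340, 341, 342, 343, 344, 345, 346, 347, 348, 349, 350, 351, 352]
184 [   9   14   16    9  -82 -293 -440 -453 -430 -425 -317 -123  -15   15
   13]
185 [  11   12   14   12  -70 -253 -414 -446 -437 -422 -273  -84    2   15
   10]
186 [  13    8   17   12  -48 -204 -394 -459 -449 -381 -199  -44   12   18
   13]
187 [  12   11   14   16   -5 -114 -297 -449 -455 -314 -103    0   17   14
   12]
188 [   9   12   12   18   15  -34 -171 -327 -348 -219  -63    9   14   17
   10]
189 [  14   12   13   15   15    2  -84 -216 -205  -96  -20   13   15   10
   13]
190 [  10    9   11   12   17    8  -81 -204 -167  -57    5   14   13   10
   10]
191 [  14   12   10   12   16   10  -75 -187 -140  -34   11   14   18    8
   18]
192 [  10   12   11   12   15    9  -60 -147  -86   -7   15   12    9   18
    8]
193 [  12   14   12   11   18    7  -54 -118  -63   -3    9    9    7   10
   14]
194 [  13   11   15    9   13  -14  -78 -118  -57   -3   11   15   12   11
   10]
195 [  11   11   12   15   10  -19  -92 -119  -59   -9   15   16   15    8
   13]
196 [   9   15    9   16   15  -20 
[... 856 characters left out ...]
   6   9   8]
208 [  9  12  11  10   6 -13 -28 -13   2  12   5   2   9   4   9]
209 [ 9 11 15 13  9 12 23 23 20 13 10  4  7 11  7]
210 [15 11  9  7 10 24 34 28 13  6  5  9  8  7  5]
211 [12 10 11  8 15 14 15 11  7 12  4  9  2  8  7]
212 [11 10 12 11 11 11  7 15  7 10 12  5 10 12  3]
213 [13 15 12  8 16  7  7  4 12 11 10  5  6 14 13]
214 [ 6  5  6 11  9 10  4 18 12  9  8 10 10 11 15]
215 [-10 -46 -43  -3   3   3  13   5  10   4   6  10  10  14   8]
216 [-29 -57 -46 -18   6  11   2   8   7   5  10  10   9   9  11]
217 [-68 -35 -16   4   6   1  12   7   9   8  13  11   9   9  13]
218 [-10   5  13   8  12  10   3   7  11   4   6   7  10  11  11]
219 [15  9 12 13  4  9  2 11  8 10 13  7 11 10 12]
```

The difference runs down to row 210, so the tip is where predicted and lined up with the collar to within about a pixel. I'll go in until just above the button.

Call:
drive_tool(plan="0.008 0 0 0 0 0 255;0.016 0 0 0 0 0 255;0.023 0 0 0 0 0 255;0.029 0 0 0 0 0 255;0.034 0 0 0 0 0 255;0.034 0 0 0 0 0 255;0.034 0 0 0 0 0 255")

```text
clock: 7.9
tcp_pos: [0.504, -0.2546, 0.1584]
ee_rot: [[0.0, 0.379, -0.925], [-0.0, -0.925, -0.379], [-1.0, 0.0, -0.0]]
ft_force: [-0.3, 0.7, -0.6]
opening: 0.209
```

Run:
```python
from h import *
s=ctrl.get_state();print(s['tcp_pos'],s['ft_force'],s['ft_torque'],s['opening'])
c=cams.get_image('side')[170:250,310:390];cv2.imwrite('pics/c5.png',cv2.resize(c,None,fx=6,fy=6,interpolation=cv2.INTER_CUBIC)[:,:,::-1])
```

```text
[ 0.50397351 -0.25458425  0.15843973] [-0.33776939  0.69777019 -0.64560685] [-0.04675235 -0.02426822 -0.02521858] 0.20871856341952624
```

View pics/c5.png

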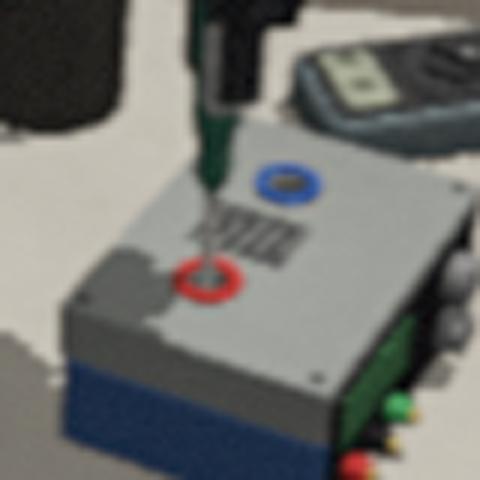

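The blade is inside the red collar: it enters at crop (208,275), the ring's centre is (208,280), and there is no contact force yet. I'll press in small steps.

Call:
drive_tool(plan="0.001 0 0 0 0 0 255;0.002 0 0 0 0 0 255;0.003 0 0 0 0 0 255;0.004 0 0 0 0 0 255;0.004 0 0 0 0 0 255;0.004 0 0 0 0 0 255", newtons=70)

```text
clock: 8.7
tcp_pos: [0.504, -0.2546, 0.1544]
ee_rot: [[0.0, 0.379, -0.925], [0.0, -0.925, -0.379], [-1.0, -0.0, -0.0]]
ft_force: [0.8, 0.3, 1.1]
opening: 0.203
```

Call:
drive_tool(plan="0.001 0 0 0 0 0 255;0.002 0 0 0 0 0 255;0.002 0 0 0 0 0 255;0.002 0 0 0 0 0 255")

```text
clock: 9.2
tcp_pos: [0.5039, -0.2546, 0.1523]
ee_rot: [[-0.0, 0.379, -0.925], [0.0, -0.925, -0.379], [-1.0, -0.0, -0.0]]
ft_force: [-0.6, -0.2, 2.5]
opening: 0.207
```

Call:
drive_tool(plan="0.001 0 0 0 0 0 255;0.001 0 0 0 0 0 255;0.001 0 0 0 0 0 255;0.001 0 0 0 0 0 255")

```text
clock: 9.7
tcp_pos: [0.5039, -0.2546, 0.1513]
ee_rot: [[0.0, 0.379, -0.925], [0.0, -0.925, -0.379], [-1.0, -0.0, -0.0]]
ft_force: [-0.7, -0.3, 3.0]
opening: 0.202
```

Call:
drive_tool(plan="0.001 0 0 0 0 0 255;0.001 0 0 0 0 0 255;0.001 0 0 0 0 0 255;0.001 0 0 0 0 0 255")

```text
clock: 10.2
tcp_pos: [0.5039, -0.2546, 0.1503]
ee_rot: [[0.0, 0.379, -0.925], [0.0, -0.925, -0.379], [-1.0, -0.0, -0.0]]
ft_force: [0.0, -0.8, 2.7]
opening: 0.207
```

Call:
drive_tool(plan="0.0005 0 0 0 0 0 255;0.0005 0 0 0 0 0 255;0.0005 0 0 0 0 0 255;0.0005 0 0 0 0 0 255")

```text
clock: 10.7
tcp_pos: [0.504, -0.2546, 0.15]
ee_rot: [[0.0, 0.379, -0.925], [0.0, -0.925, -0.379], [-1.0, 0.0, -0.0]]
ft_force: [0.1, 1.3, 6.6]
opening: 0.206
```

Call:
drive_tool(plan="0.0005 0 0 0 0 0 255;0.0005 0 0 0 0 0 255;0.0005 0 0 0 0 0 255;0.0005 0 0 0 0 0 255")

```text
clock: 11.2
tcp_pos: [0.5041, -0.2546, 0.1497]
ee_rot: [[0.001, 0.379, -0.925], [-0.0, -0.925, -0.379], [-1.0, 0.0, -0.001]]
ft_force: [-0.2, 0.7, 11.0]
opening: 0.206
```

Call:
drive_tool(plan="-0.0002 0 0 0 0 0 255;-0.0002 0 0 0 0 0 255;-0.0002 0 0 0 0 0 255;-0.0002 0 0 0 0 0 255;-0.0002 0 0 0 0 0 255;-0.0002 0 0 0 0 0 255;-0.0002 0 0 0 0 0 255;-0.0002 0 0 0 0 0 255")

```text
clock: 12.2
tcp_pos: [0.5041, -0.2546, 0.1498]
ee_rot: [[0.0, 0.379, -0.925], [-0.0, -0.925, -0.379], [-1.0, 0.0, -0.0]]
ft_force: [-0.3, 0.5, 9.5]
opening: 0.201
```

Run:
```python
from h import *
for i in range(4):
    c=cams.get_image('side');s=ctrl.get_state();print(s['clock'],s['tcp_pos'],s['ft_force'],s['opening'])
cv2.imwrite('pics/c6.png',cv2.resize(c[160:290,270:390],None,fx=5,fy=4.6,interpolation=cv2.INTER_CUBIC)[:,:,::-1])
```

```text
12.25 [ 0.50403938 -0.25462277  0.1497814 ] [-0.8754465   1.183336    8.76154332] 0.20551982933725454
12.3 [ 0.50405362 -0.25459578  0.14978022] [-1.2151739   0.595071    9.97019308] 0.2044311360781076
12.35 [ 0.50403998 -0.25460032  0.14977634] [-0.67841474  0.09484952  9.09649022] 0.20538621673040006
12.4 [ 0.50404712 -0.2545928   0.14977846] [-0.30555837  0.14443363  9.39971955] 0.201195831239109
```

View pics/c6.png

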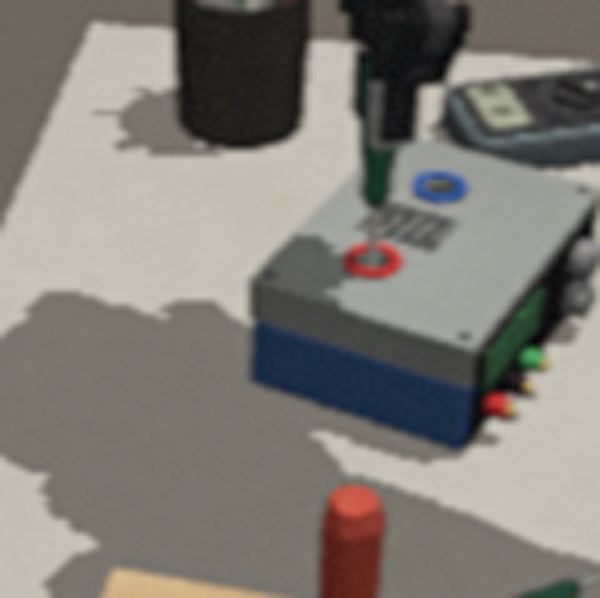

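The blade stands in the red collar at crop (372,258). The force is steady at about 9–10 N, and the tip is at the button's stop height. I'll hand it in.

```bash
python3 -c "
from bench import ctrl
print(ctrl.job_done())"
```

```text
the job is handed in; nothing more can be done
None
```

I took the green screwdriver out of the block and lowered it upright through the red-collared hole. It pressed the reset button to its stop, and I handed the job in at about 12.4 s with the driver still gripped and holding the button down.

**Last checks:**
- **Force:** it rose gently to about 3 N over the button's travel, then jumped at the stop and peaked at 11 N. I backed off to a steady 9–10 N, above the 5 N needed for fully down.
- **Depth:** the tip's computed height is about 47.5 mm, against 48 mm expected for fully down. I inferred full travel from this and the force, because the button's travel can't be read directly.
- **Picture:** the blade stands in the red collar. I touched neither the blue-collared test button nor the other objects, though I compared no before-and-after positions for the vial and spool.

**One disagreement:** above the hole, the tip first looked about 5 px too high in the side view. Comparing with the first picture showed the blade was only blending into the supply's grille, and the tip was where expected.

The top camera was blocked by the arm at the supply, so only the side view confirmed the alignment over the hole.

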